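# Slide the label plate out over the riser's end

## Robot

A 7-joint arm with a two-finger parallel gripper is mounted at the origin on the work surface. World frame = base frame: x ahead of the robot, y to its left, z up, the work surface at z = 0. Lengths are in m, angles in rad, forces in N, time in s.
With the tool pointing down it reaches from about 0.425 to 0.925 m from the base axis. Payload 6.8 kg.
Tool frame: the origin (TCP) lies on the centre line of the jaws, within the pads' length; the fingertips stand 17 mm ahead of it and the grasp point (between the pads) lies 2 mm behind it; z points along the fingers, x is the direction in which the jaws open and shut, and the axes are right-handed (so a half turn about z gives the same grasp; the last joint's range is limited). The gripper opens to 85 mm and grips with 20 to 120 N. Pads are 22 mm wide; open, the fingers measure 114 mm over their backs; the gripper's body (76 mm by 85 mm) begins 54 mm behind the grasp point. The pads swing forward as they close: fully open they stand 13 mm farther back than shut.
Start: joints at [1.031, 0.477, 0.022, 1.555, -0.011, 1.109, -0.083], TCP at [0.283, -0.613, 0.22] pointing down, gripper open.
Joint ranges: [-2.96, 2.96], [-0.34, 2.1], [-1.41, 1.46], [0.24, 2.44], [-1.37, 4.51], [0.17, 1.92], [-2.96, 2.96]. Speed limits (rad/s): [2.39, 2.39, 3.14, 3.14, 3.14, 3.14, 3.14].

## Interface

Orientations are given as a unit quaternion [w, x, y, z].
In Python, from station import status, read_camera, camera_model, bot gives the robot as it stands.
- The arm moves only by the tool arm_command, never from a script. Its argument "series" is a list of rows, each a list of 3 entries, a list of its own where there are three numbers: the finger opening in mm, from 0 to 85.4, then the shift along the tool's x, y, z in mm, then the turn about the tool's z in rad. In form: [[gripper, [dx, dy, dz], roll], ...]. A call has 1 to 8 rows; each row is the pose to reach, as a shift and turn from the pose commanded when the call began, along the tool's axes at that moment; what a row does not reach only later rows make up. A row lasts 1/8 s, in which the tool goes at most 62.5 mm and 10.7 degrees, less where a joint would pass 70% of its speed; a pose out of reach is approached as far as the arm can. A call with a gripper value outside its range is refused whole. The fingers move at their own pace and stop on an object; "squeeze" is the grip in N (left out, the last holds). Time passes only in rows, so rows that repeat a pose let the fingers close. It gives the time, the measured TCP pose, the force and the opening at its end, in the units of the state.
- status.get_obs(): the state, without advancing time (a new reading comes with each control period).
- read_camera(name): name is "side" or "top" or "wrist"; returns the picture (420x560x3 uint8, blue, green, red); there is no depth.
- camera_model(name): a dict with "fov_y" (degrees; the focal length in pixels is half the picture's height over the tangent of half this angle, whatever the lens; pixels are square), "cx", "cy" (the principal point, pixels), "R" (3x3) and "t" (3): a world point X has camera coordinates R X + t. Camera axes: x right, y down, z forward; pixel columns grow to the right and rows downward; lengths in m; the calibration is good to about 2 mm. A picture is of the moment at which its call begins: read the wrist's pose just before it. camera_model takes no time and is no camera call; for the wrist camera it gives the pose at the moment of the call.
- bot.hand_in(): hands the job in, once; it reports no verdict.
The state is a dict: "t": time; "q": joint angles; "joint_vel": joint speeds; "joint_torque": joint torques, N m; "eef_pos": TCP position; "tool_rot": TCP orientation; "contact_force": force on the tool from outside, world axes, zero at the start; "torque": the same for the moment, N m; "gripper_width": opening from 0.0 (shut) to 1.0 (fully open).
Only numpy, scipy, OpenCV 4.12 (cv2) and the standard library are available. Lean on these libraries where they do the work, as an engineer would, in place of code of your own. Each camera call takes 0.05 s, during which the arm holds its last target.

## Task

A blank metal label plate lies flat on the wooden riser and cannot be picked up from there. With the fingertips, push it along the riser towards the end beside which the open grey tray stands, until about a third of its length sticks out past that end, still lying flat, lengthwise along the riser and not falling. Do not lift the plate, leave everything else where it is, and finish with the hand clear.

Things in the scene. Friction and masses are not known exactly. Their poses are not given: they have to be found in the camera images.
- riser: Fixed pallet-wood step, 240 mm deep (its x), 400 mm long (its y), flat top 60 mm above the table; origin: centre of its underside, so its open ends are at its y = +200 and -200 mm. Turned by up to 0.18 rad. A batten 12 mm wide, 14 mm high runs lengthwise on its top at its x = +20 to +32 mm; the plate lies on the robot's side of it (x -120 to +20 mm), small stock beyond it.
- label_plate: Loose flat plate of bare aluminium, 90 mm wide (its x), 150 mm long (its y), 6 mm thick, about 0.2 kg, lying on the riser's top near mid-length, its length along the riser to within 0.12 rad; origin: centre of its underside. It slides on the wood with ordinary friction when pushed at its end edge, and tips off once half of it overhangs.
- tray: Open grey plastic tray, 150 x 110 x 55 mm high, loose on the table beside one of the riser's two ends, which may be either one; it marks the end to push towards. Origin at the centre of its underside. To be left where it is.
- jar: Closed amber glass jar, 72 mm across, 100 mm high, standing on the table beside the riser's other end; origin at the centre of its underside. To be left where it is.
- battery: Black block-shaped battery pack, 50 x 75 x 40 mm high, on the riser behind the batten; origin at the centre of its underside. To be left where it is.
- collar: Steel ring, 48 mm across, 30 mm high, on the riser behind the batten; origin at the centre of its underside. To be left where it is.
- tin: Small tin, 48 mm across, 50 mm high, on the riser behind the batten; origin at the centre of its underside. To be left where it is.
- wrench: Steel wrench, about 140 mm long, lying on the table on the robot's side of the riser, to the right; origin near its middle. To be left where it is.
- screwdriver: Screwdriver with a black handle, about 150 mm long, lying on the table on the robot's side of the riser, to the left; origin near its middle. To be left where it is.
Mind the look-alikes: they are no part of the job. There is more than one size of the label_plate; the one meant has the size given above.

How it is judged:
By the outcome, as a careful person would: the job done as asked, in the order asked, and still so for the second after the job is handed in, with the robot touching nothing.
It also fails if it takes over 40 s, if anything falls off the work surface, if the arm or the gripper's body presses on something with over 40 N, if the wrist force passes 120 N, or if a joint passes its speed limit or range.

## Working session

There is one attempt and no reset: what is moved stays moved. The work goes in short steps, Python scripts to look and compute and a tool call to move; the robot and the scene stay as the last step left them, time stands still between calls to the robot, and variables do not carry over. Pictures are saved under pics/ and viewed, and the job is handed in when it is done.

Besides the shell and the picture viewer there is one more tool, called after "Call:" in YAML: its name, and indented under it one key for each argument. arm_command: Moves the arm, as the interface text tells. Its arguments: {"type":"object","properties":{"series":{"type":"array"},"squeeze":{"type":"number"}},"required":["series"]}

```bash
ls; mkdir -p pics; python3 - <<'E'
from station import status, read_camera, camera_model, bot
import cv2, numpy as np
for n in ["top","side"]:
    im=read_camera(n); cv2.imwrite(f"pics/{n}0.png",im); m=camera_model(n); print(n,{k:np.round(v,4).tolist() for k,v in m.items()} )
print(status.get_obs())
E
```

```text
pics
top {'fov_y': 51.4206, 'cx': 278.3476, 'cy': 216.1426, 'R': [[0.0035, -0.9999, 0.0159], [-0.9888, -0.0058, -0.1493], [0.1493, -0.0152, -0.9887]], 't': [-0.0075, 0.514, 1.3858]}
side {'fov_y': 47.1831, 'cx': 278.5014, 'cy': 204.5293, 'R': [[-0.6784, -0.7347, -0.0007], [-0.4464, 0.4129, -0.7939], [0.5835, -0.5383, -0.608]], 't': [0.3353, 0.2638, 1.022]}
{'t': 0.1, 'q': array([ 1.03092156,  0.47775229,  0.02236284,  1.55635201, -0.01150024,
        1.10930022, -0.08310527]), 'joint_vel': array([ 9.69886808e-04, -1.24048287e-03,  3.90685346e-04, -1.56306220e-03,
       -8.59178221e-05, -2.16119491e-03, -4.72165024e-04]), 'joint_torque': array([ 4.69810126e-03, -5.97766757e+01,  1.61387902e+00, -2.81958014e+01,
        1.28332412e-02,  5.04709882e-03,  4.28292230e-05]), 'eef_pos': array([ 0.2822204 , -0.61255704,  0.21860022]), 'tool_rot': array([-3.96577285e-04,  8.42163690e-01, -5.39221300e-01, -7.42408047e-04]), 'contact_force': array([ 0.56859955, -0.25134261,  0.05457415]), 'torque': array([-0.05691375, -0.01418262,  0.05024329]), 'gripper_width': 0.9989952744983799}
```

View pics/top0.png

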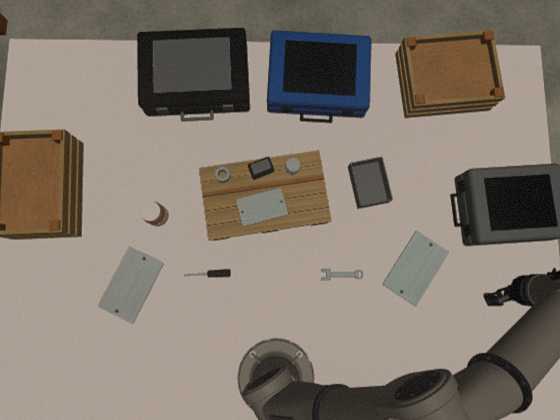

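View pics/side0.png

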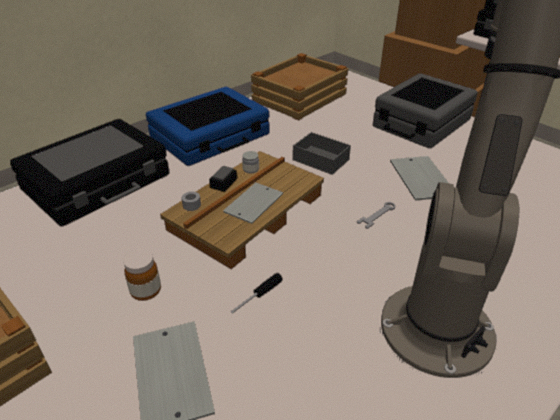

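Candidates in the top view are the plate on the riser (262,206) and two bigger plates on the table (131,284) and (416,268). By the description I choose the one on the riser. The tray (370,182) is at the right end (−y) and the jar (155,213) at the left. Next I measure and check in a crop.

```bash
cat > h.py <<'E'
from station import status, read_camera, camera_model, bot
import cv2, numpy as np
def ray(m,p,z):
    f=210/np.tan(np.radians(m["fov_y"]/2)); R=np.array(m["R"]);t=np.array(m["t"])
    P=np.asarray(p,float).reshape(-1,2)
    d=np.c_[(P[:,0]-m["cx"])/f,(P[:,1]-m["cy"])/f,np.ones(len(P))]@R
    c=-R.T@t
    return c+d*((z-c[2])/d[:,2])[:,None]
def proj(m,X):
    f=210/np.tan(np.radians(m["fov_y"]/2)); c=np.atleast_2d(X)@np.array(m["R"]).T+np.array(m["t"])
    return np.c_[f*c[:,0]/c[:,2]+m["cx"],f*c[:,1]/c[:,2]+m["cy"]]
def mask_rect(im,lo,hi,roi):
    x0,y0,x1,y1=roi
    h=cv2.cvtColor(im,cv2.COLOR_BGR2HSV)
    k=np.zeros(h.shape[:2],np.uint8); k[y0:y1,x0:x1]=cv2.inRange(h,lo,hi)[y0:y1,x0:x1]
    k=cv2.morphologyEx(k,cv2.MORPH_OPEN,np.ones((3,3)))
    k=cv2.morphologyEx(k,cv2.MORPH_CLOSE,np.ones((7,7)))
    cs,_=cv2.findContours(k,cv2.RETR_EXTERNAL,cv2.CHAIN_APPROX_NONE)
    return max(cs,key=cv2.contourArea)[:,0,:].astype(float)
def rect(pts):
    (c,s,a)=cv2.minAreaRect((pts[:,:2]*1000).astype(np.float32)); return np.round(c,1),np.round(s,1),round(a,2)
E
python3 - <<'E'
from h import *
im=cv2.imread("pics/top0.png"); m=camera_model("top")
cr=cv2.resize(im[130:260,130:410],None,fx=2.8,fy=2.8,interpolation=cv2.INTER_CUBIC); cv2.imwrite("pics/crop0.png",cr)
h=cv2.cvtColor(im,cv2.COLOR_BGR2HSV)
for p in [(262,206),(250,210),(222,222),(300,215),(220,190),(340,220),(131,284),(372,185)]: print(p,h[p[1],p[0]])
E
```

```text
(262, 206) [ 41  16 127]
(250, 210) [ 40  17 137]
(222, 222) [ 17 123 118]
(300, 215) [ 18 118 121]
(220, 190) [ 14 139 119]
(340, 220) [ 17  32 170]
(131, 284) [ 30  15 134]
(372, 185) [21 20 88]
```

View pics/crop0.png

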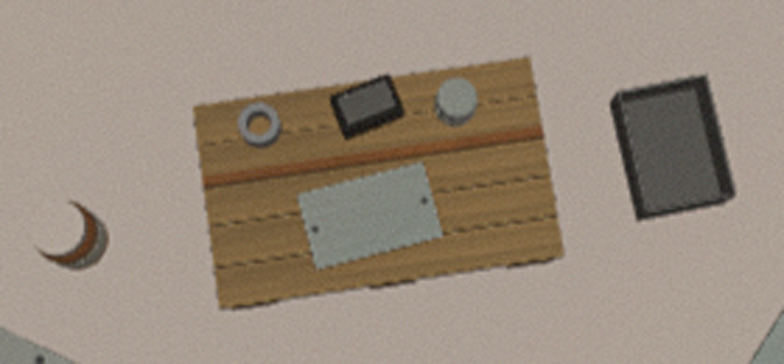

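The crop shows the plate at about (300..440,165..268) on the near side of the batten, slightly askew to the riser. The right end of the riser is next to the tray.

```bash
cat > meas.py <<'E'
from h import *
def plate(im,m):
    h=cv2.cvtColor(im,cv2.COLOR_BGR2HSV)
    c=mask_rect(im,(22,0,95),(80,45,190),(225,182,300,232)); return rect(ray(m,c,0.066)),c
if __name__=="__main__":
    im=cv2.imread("pics/top0.png"); m=camera_model("top")
    r,c=plate(im,m); print("plate",r)
    c2=mask_rect(im,(5,60,50),(24,255,255),(190,140,340,250))
    print("riser",rect(ray(m,c2,0.06)))
    # hand-picked corners from the 2.8x crop
    pk=np.array([(195,106),(529,57),(563,257),(220,309)])/2.8+[130,130]
    print("riser corners",np.round(ray(m,pk,0.06)*1000,1))
    pp=np.array([(299,193),(427,163),(441,236),(315,269)])/2.8+[130,130]
    P=ray(m,pp,0.066)*1000; print("plate corners",np.round(P,1), np.linalg.norm(np.roll(P,-1,0)-P,axis=1))
    bp=np.array([(205,187),(543,138)])/2.8+[130,130]; print("batten near edge",np.round(ray(m,bp,.06)*1000,1))
    tp=np.array([(612,97),(706,76),(735,196),(640,219)])/2.8+[130,130]; print("tray",np.round(ray(m,tp,.055)*1000,1))
E
python3 meas.py
```

```text
plate (array([540.9,  49.1]), array([ 89.1, 148.5]), 15.39)
riser (array([581.7,  40.6]), array([242.8, 400. ]), 9.03)
riser corners [[ 668.5  252.5   60. ]
 [ 730.9 -137.8   60. ]
 [ 493.4 -174.4   60. ]
 [ 431.6  217.    60. ]]
plate corners [[565.1 129.3  66. ]
 [601.3 -17.8  66. ]
 [516.1 -34.   66. ]
 [477.2 109.5  66. ]] [151.40692783  86.7614537  148.64793568  90.07834668]
batten near edge [[ 572.6  238.1   60. ]
 [ 633.3 -153.1   60. ]]
tray [[ 684.5 -235.6   55. ]
 [ 710.9 -347.5   55. ]
 [ 566.9 -376.8   55. ]
 [ 539.1 -265.2   55. ]]
```

Plate (149×89 mm measured) and riser (400×243 mm) match the given sizes. The riser yaw is 9.0° and the plate's is 15.4°. The plate centre in the riser frame is about (−39, +15), so it needs about 190 mm of travel towards −y. I will push with two spread fingertips square to the riser, which also straightens the plate. First I move behind its +y end.

Call:
arm_command:
  series:
    - [80,[-30,-27,0],-0.07]
    - [70,[-70,-63,0],-0.16]
    - [60,[-110,-99,0],-0.25]
    - [50,[-150,-135,0],-0.34]
    - [40,[-190,-171,0],-0.43]
    - [40,[-230,-206,0],-0.52]
    - [40,[-270,-242,0],-0.61]
    - [40,[-310,-278,0],-0.7]
  squeeze: 40

```text
t: 1.1
eef_pos: [0.4053, -0.2134, 0.2194]
tool_rot: [0.0, 0.976, -0.216, -0.0]
contact_force: [1.4, 0.0, -0.1]
gripper_width: 0.47
```

```bash
cat > go.py <<'E'
from h import *
import sys
from scipy.spatial.transform import Rotation as Ro
EX=np.array([np.cos(np.radians(9.03)),np.sin(np.radians(9.03))]);EY=np.array([-EX[1],EX[0]]);C=np.array([581.7,40.6])
def state(o=None):
    o=o or status.get_obs(); w,x,y,z=o["tool_rot"]; R=Ro.from_quat([x,y,z,w]).as_matrix(); p=o["eef_pos"]*1000
    d=p[:2]-C
    print("t %.2f p %s riserxy %.1f %.1f  toolx yaw %.2f F %s grip %.3f tilt %.4f"%(o["t"],np.round(p,1),d@EX,d@EY,np.degrees(np.arctan2(R[1,0],R[0,0])),np.round(o["contact_force"],1),o["gripper_width"],R[2,2]))
    return p,R
if __name__=="__main__":
    p,R=state()
    if len(sys.argv)>1:
        rx,ry,z=map(float,sys.argv[1:4]); T=np.r_[C+rx*EX+ry*EY,z]
        print("shift",np.round(R.T@(T-p),1),"roll",round(-np.radians(9.03)+np.arctan2(R[1,0],R[0,0]),3))
E
python3 go.py -42 125 220
```

```text
t 1.10 p [ 405.3 -213.4  219.4] riserxy -214.1 -223.2  toolx yaw -24.99 F [ 1.4  0.  -0.1] grip 0.470 tilt -1.0000
shift [ -52.2 -384.9   -0.6] roll -0.594
```

Call:
arm_command:
  series:
    - [40,[-7,-50,0],-0.08]
    - [40,[-14,-100,0],-0.16]
    - [40,[-21,-150,0],-0.24]
    - [40,[-28,-205,0],-0.32]
    - [40,[-35,-260,0],-0.41]
    - [40,[-42,-310,0],-0.5]
    - [40,[-48,-355,0],-0.56]
    - [40,[-52,-385,0],-0.594]

```text
t: 2.1
eef_pos: [0.5218, 0.1578, 0.2192]
tool_rot: [-0.0, 0.997, 0.079, -0.0]
contact_force: [0.4, -0.3, 0.3]
gripper_width: 0.467
```

Call:
arm_command:
  series:
    - [40,[0,0,30],0]
    - [40,[0,0,60],0]
    - [40,[0,0,90],0]
    - [40,[0,0,110],0]
    - [40,[0,0,120],0]
    - [40,[0,0,120],0]

```text
t: 2.85
eef_pos: [0.5215, 0.1553, 0.0991]
tool_rot: [0.0, 0.997, 0.077, -0.001]
contact_force: [-0.4, -0.8, 0.5]
gripper_width: 0.468
```

```bash
python3 go.py -42 125 80; python3 - <<'E'
from h import *
for n in ["top","side","wrist"]:
    im=read_camera(n); cv2.imwrite(f"pics/{n}1.png",im)
a=cv2.imread("pics/side1.png")[130:280,140:340]; b=cv2.imread("pics/wrist1.png")
cv2.imwrite("pics/c1.png",np.hstack([cv2.resize(a,(400,300),interpolation=cv2.INTER_CUBIC),cv2.resize(b,(400,300))]))
E
```

```text
t 2.85 p [521.5 155.3  99.1] riserxy -41.4 122.7  toolx yaw 8.88 F [-0.4 -0.8  0.5] grip 0.468 tilt -1.0000
shift [-0.6 -2.3 19.1] roll -0.003
```

View pics/c1.png

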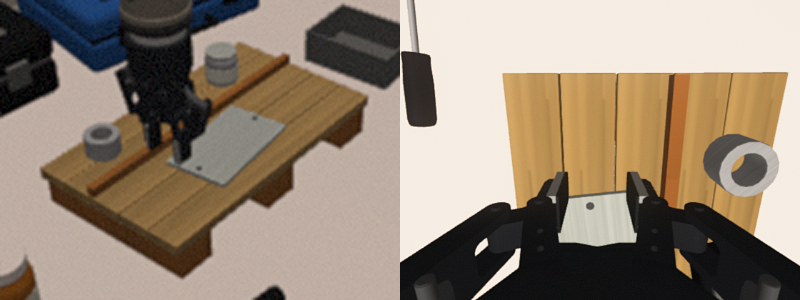

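The side crop shows the hand above the plate's +y end. The wrist view shows the plate's end edge between the pads at about (600,193). I'll check by ray whether the fingers come down behind the edge.

```bash
python3 - <<'E'
from go import *
m=camera_model("wrist"); s=560/400
pp=np.array([(570,200),(628,192),(590,206)],float); pp=(pp-[400,0])*[560/400,420/300]
X=ray(m,pp,.066)*1000
for x in X: d=x[:2]-C; print(np.round(x,1),np.round([d@EX,d@EY],1))
p,R=state()
# fingertip pads pixel: project TCP-frame points at ±20 (x), ±11 (y), at 4 and 17 ahead
for z in (4,17):
  for x in (-20,20):
    for y in (-11,11):
      print(z,x,y,np.round(proj(m,(p+R@np.array([x,y,z]))/1000)/1.4+[400,0],0))
E
```

```text
[503.  112.3  66. ] [-66.5  83.2]
[555.7 128.9  66. ] [-11.8  91.3]
[522.6 108.9  66. ] [-47.6  76.7]
t 3.00 p [522.5 155.7 100.4] riserxy -40.4 123.0  toolx yaw 8.88 F [-0.5 -0.1  0.1] grip 0.467 tilt -1.0000
4 -20 -11 [[571. 159.]]
4 -20 11 [[572. 186.]]
4 20 -11 [[624. 159.]]
4 20 11 [[623. 186.]]
17 -20 -11 [[573. 154.]]
17 -20 11 [[574. 179.]]
17 20 -11 [[622. 154.]]
17 20 11 [[621. 179.]]
```

The ray puts the plate's end edge at riser y of about 83–94, and the fingers are at about 112–134, so they clear it. Descend gently and feel for the wood.

Call:
arm_command:
  series:
    - [40,[0,0,6],0]
    - [40,[0,0,12],0]
    - [40,[0,0,14],0]
    - [40,[0,0,16],0]
    - [40,[0,0,17],0]
    - [40,[0,0,18],0]
    - [40,[0,0,18],0]

```text
t: 3.88
eef_pos: [0.5218, 0.1554, 0.0815]
tool_rot: [-0.0, 0.997, 0.077, -0.0]
contact_force: [0.2, 0.0, -0.2]
gripper_width: 0.467
```

```bash
python3 go.py -42 125 80; python3 - <<'E'
from h import *
for n in ["side"]:
    im=read_camera(n); cv2.imwrite(f"pics/{n}2.png",im)
a=im[150:250,160:320]
cv2.imwrite("pics/c2.png",cv2.resize(a,(800,500),interpolation=cv2.INTER_CUBIC))
E
```

```text
t 3.88 p [521.8 155.4  81.5] riserxy -41.1 122.8  toolx yaw 8.88 F [ 0.2  0.  -0.2] grip 0.467 tilt -1.0000
shift [-0.9 -2.2  1.5] roll -0.003
```

View pics/c2.png

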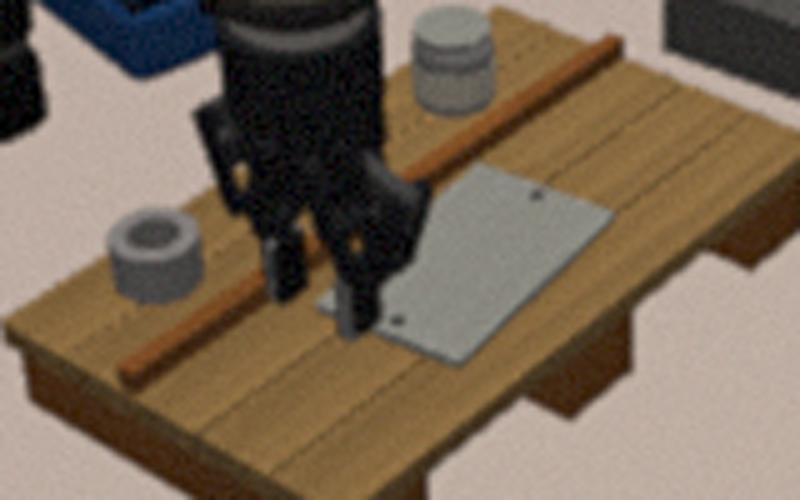

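Side crop: the fingertips (285,298) and (352,335) are just above the wood, behind the plate's end edge. No contact yet, so I continue in finer steps.

Call:
arm_command:
  series:
    - [40,[0,0,1],0]
    - [40,[0,0,2],0]
    - [40,[0,0,3],0]
    - [40,[0,0,3],0]

```text
t: 4.42
eef_pos: [0.5217, 0.1554, 0.0784]
tool_rot: [0.0, 0.997, 0.077, -0.0]
contact_force: [0.3, 0.2, 0.1]
gripper_width: 0.469
```

Call:
arm_command:
  series:
    - [40,[0,0,1],0]
    - [40,[0,0,2],0]
    - [40,[0,0,2],0]

```text
t: 4.8
eef_pos: [0.5218, 0.1554, 0.0764]
tool_rot: [0.0, 0.997, 0.077, -0.0]
contact_force: [-0.3, -0.6, -0.5]
gripper_width: 0.47
```

Call:
arm_command:
  series:
    - [40,[0,0,1],0]
    - [40,[0,0,2],0]
    - [40,[0,0,2],0]

```text
t: 5.18
eef_pos: [0.5218, 0.1554, 0.0744]
tool_rot: [0.0, 0.997, 0.077, -0.0]
contact_force: [-0.2, 0.6, -0.4]
gripper_width: 0.471
```

Call:
arm_command:
  series:
    - [40,[0,0,1],0]
    - [40,[0,0,1.5],0]
    - [40,[0,0,1.5],0]

```text
t: 5.55
eef_pos: [0.5218, 0.1554, 0.0729]
tool_rot: [0.0, 0.997, 0.077, -0.0]
contact_force: [-1.1, 0.2, 0.3]
gripper_width: 0.468
```

Call:
arm_command:
  series:
    - [40,[0,0,1],0]
    - [40,[0,0,1.5],0]
    - [40,[0,0,1.5],0]

```text
t: 5.92
eef_pos: [0.5218, 0.1554, 0.0714]
tool_rot: [0.0, 0.997, 0.077, -0.0]
contact_force: [0.3, 0.3, 0.1]
gripper_width: 0.47
```

Call:
arm_command:
  series:
    - [40,[0,0,1],0]
    - [40,[0,0,1.5],0]
    - [40,[0,0,1.5],0]

```text
t: 6.3
eef_pos: [0.5218, 0.1554, 0.0699]
tool_rot: [0.0, 0.997, 0.077, -0.0]
contact_force: [0.3, 0.5, -0.0]
gripper_width: 0.463
```

Call:
arm_command:
  series:
    - [40,[0,0,1],0]
    - [40,[0,0,1],0]
    - [40,[0,0,1],0]

```text
t: 6.68
eef_pos: [0.5219, 0.1554, 0.069]
tool_rot: [-0.0, 0.997, 0.077, 0.0]
contact_force: [0.1, 0.2, -0.2]
gripper_width: 0.469
```

Call:
arm_command:
  series:
    - [40,[0,0,1],0]
    - [40,[0,0,1],0]
    - [40,[0,0,1],0]

```text
t: 7.05
eef_pos: [0.5218, 0.1554, 0.068]
tool_rot: [0.0, 0.997, 0.077, -0.0]
contact_force: [-0.2, -0.3, -0.1]
gripper_width: 0.466
```

```bash
python3 - <<'E'
from go import *
p,R=state()
im=read_camera("side"); m=camera_model("side")
a=im[170:230,190:270]
s=10; big=cv2.resize(a,(800,600),interpolation=cv2.INTER_CUBIC)
for z,col in ((60,(0,0,255)),(66,(0,255,0))):
  for x in (-34,-20,20,34):
    for y in (-11,11):
      q=p+R@np.array([x,y,0]); q[2]=z
      u=(proj(m,q/1000)[0]-[190,170])*s; cv2.circle(big,tuple(int(v) for v in u),4,col,-1)
cv2.imwrite("pics/c3.png",big)
E
```

```text
t 7.05 p [521.8 155.4  68. ] riserxy -41.1 122.8  toolx yaw 8.88 F [-0.2 -0.3 -0.1] grip 0.466 tilt -1.0000
```

View pics/c3.png

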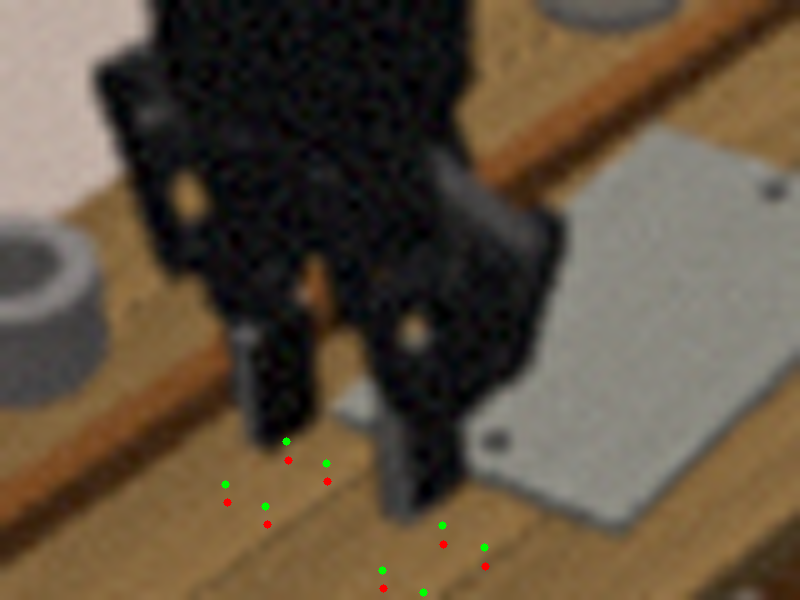

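The drawn fingertip marks fall below the visible tips: the tips look about 20 mm above the wood. I'll check the side projection against known plate corners before trusting that.

```bash
python3 - <<'E'
from go import *
m=camera_model("side")
P=np.array([[565.1,129.3,66],[601.3,-17.8,66],[516.1,-34,66],[477.2,109.5,66]])
print(((proj(m,P/1000)-[190,170])*10).round())
print((proj(m,P/1000)).round(1))
E
python3 - <<'E'
import sys; sys.path.insert(0,'.')
from go import *
im=read_camera("top"); m=camera_model("top"); p,R=state()
a=im[180:240,200:280]; big=cv2.resize(a,(800,600),interpolation=cv2.INTER_CUBIC)
for z in (60,84):
  for x in (-27,27):
    for y in (-11,11):
      q=p+R@np.array([x,y,0]); q[2]=z
      u=(proj(m,q/1000)[0]-[200,180])*10; cv2.circle(big,tuple(int(v) for v in u),4,(0,0,255) if z==60 else (0,255,0),-1)
cv2.imwrite("pics/c4.png",big)
E
```

```text
[[331. 394.]
 [672. 115.]
 [922. 223.]
 [609. 520.]]
[[223.1 209.4]
 [257.2 181.5]
 [282.2 192.3]
 [250.9 222. ]]
t 7.15 p [521.8 155.4  68. ] riserxy -41.1 122.8  toolx yaw 8.88 F [-0.5  0.6 -0.5] grip 0.471 tilt -1.0000
```

View pics/c4.png

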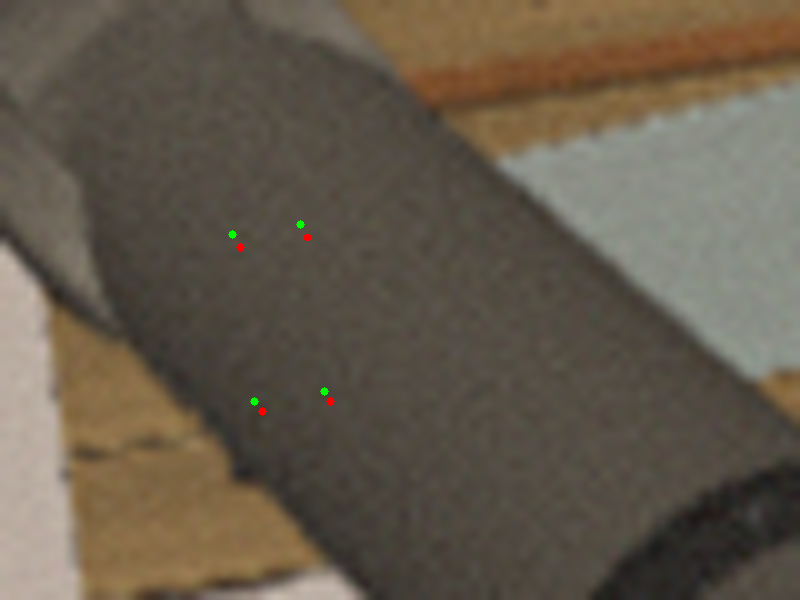

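Side projection is right to about 1 px (plate corners match), and the top view is occluded by the arm. I'll look at the tips in the wrist view at full size.

```bash
python3 - <<'E'
from go import *
p,R=state(); m=camera_model("wrist"); im=read_camera("wrist")
a=im[180:360,180:400]; big=cv2.resize(a,None,fx=3.5,fy=3.3,interpolation=cv2.INTER_CUBIC)
for z,c in ((-15,(0,255,0)),(8,(0,0,255))):
  for x in (-20,20):
    for y in (-11,11):
      u=(proj(m,(p+R@np.array([x,y,z]))/1000)[0]-[180,180])*[3.5,3.3]; cv2.circle(big,tuple(int(v) for v in u),4,c,-1)
cv2.imwrite("pics/c5.png",big)
E
```

```text
t 7.15 p [521.8 155.4  68. ] riserxy -41.1 122.8  toolx yaw 8.88 F [-0.5  0.6 -0.5] grip 0.471 tilt -1.0000
```

View pics/c5.png

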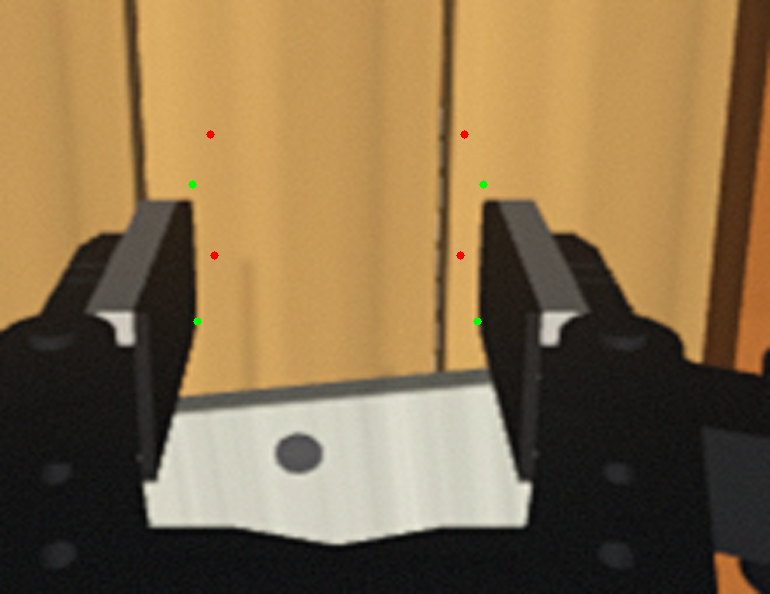

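Wrist and side views agree: the tips are at about z = 84 mm, some 16 mm behind the reported TCP, which contradicts the stated 17 mm ahead. I go by the images and descend further, then feel for contact.

Call:
arm_command:
  series:
    - [40,[0,0,4],0]
    - [40,[0,0,8],0]
    - [40,[0,0,11],0]
    - [40,[0,0,14],0]
    - [40,[0,0,15],0]
    - [40,[0,0,15],0]

```text
t: 7.95
eef_pos: [0.5218, 0.1554, 0.0529]
tool_rot: [0.0, 0.997, 0.077, -0.0]
contact_force: [-0.3, 0.2, -0.5]
gripper_width: 0.465
```

```bash
python3 - <<'E'
from go import *
p,R=state(); m=camera_model("side"); im=read_camera("side")
a=im[170:230,190:270]; big=cv2.resize(a,(400,300),interpolation=cv2.INTER_CUBIC)
w=read_camera("wrist"); w=cv2.resize(w[150:360,140:420],(400,300))
cv2.imwrite("pics/c6.png",np.hstack([big,w]))
E
```

```text
t 7.95 p [521.8 155.4  52.9] riserxy -41.1 122.8  toolx yaw 8.88 F [-0.3  0.2 -0.5] grip 0.465 tilt -1.0000
```

View pics/c6.png

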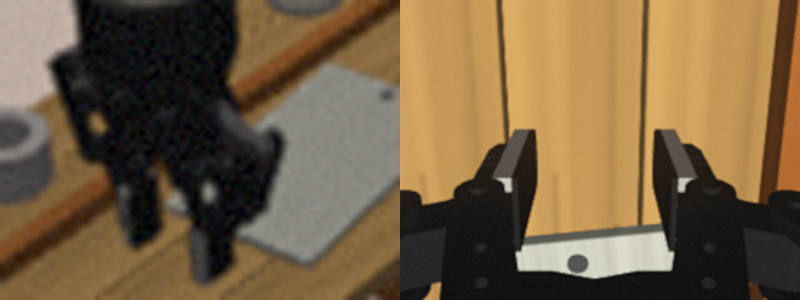

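Tips at side crop (135,245) and (205,280) are still about 9–12 mm above the wood. No contact, as expected.

Call:
arm_command:
  series:
    - [40,[0,0,3],0]
    - [40,[0,0,5],0]
    - [40,[0,0,6],0]
    - [40,[0,0,6],0]

```text
t: 8.55
eef_pos: [0.5218, 0.1554, 0.047]
tool_rot: [0.0, 0.997, 0.077, -0.0]
contact_force: [0.2, 1.6, -0.5]
gripper_width: 0.466
```

Call:
arm_command:
  series:
    - [40,[0,0,1],0]
    - [40,[0,0,1],0]

```text
t: 8.8
eef_pos: [0.5219, 0.1555, 0.0468]
tool_rot: [0.0, 0.997, 0.077, 0.0]
contact_force: [-2.3, -1.5, 8.4]
gripper_width: 0.472
```

Call:
arm_command:
  series:
    - [40,[0,0,1],0]
    - [40,[0,0,1],0]

```text
t: 9.05
eef_pos: [0.522, 0.1555, 0.0467]
tool_rot: [0.001, 0.997, 0.077, 0.0]
contact_force: [-5.7, -2.4, 19.4]
gripper_width: 0.468
```

Call:
arm_command:
  series:
    - [40,[0,0,1],0]
    - [40,[0,0,1],0]

```text
t: 9.3
eef_pos: [0.522, 0.1554, 0.0467]
tool_rot: [0.001, 0.997, 0.077, 0.0]
contact_force: [-8.5, -4.2, 28.1]
gripper_width: 0.467
```

Contact is at TCP z of about 46.8 mm, so the tips are at 60 mm there. I raise 2.5 mm off the wood and start the push.

Call:
arm_command:
  series:
    - [40,[0,0,-4],0]
    - [40,[0,0,-5.5],0]
    - [40,[0,0,-5.5],0]

```text
t: 9.68
eef_pos: [0.5218, 0.1554, 0.0493]
tool_rot: [-0.0, 0.997, 0.077, -0.0]
contact_force: [-0.6, -0.4, -0.1]
gripper_width: 0.468
```

Call:
arm_command:
  series:
    - [40,[0,8,0],0]
    - [40,[0,14,0],0]
    - [40,[0,19,0],0]
    - [40,[0,24,0],0]
    - [40,[0,30,0],0]
    - [40,[0,36,0],0]
    - [40,[0,42,0],0]
    - [40,[0,42,0],0]

```text
t: 10.68
eef_pos: [0.5284, 0.113, 0.0495]
tool_rot: [0.0, 0.997, 0.077, -0.0]
contact_force: [-0.4, -0.2, 0.3]
gripper_width: 0.468
```

```bash
python3 - <<'E'
from go import *
p,R=state(); im=read_camera("side")
a=im[150:240,190:310]; big=cv2.resize(a,(400,300),interpolation=cv2.INTER_CUBIC)
w=read_camera("wrist"); w=cv2.resize(w[150:360,140:420],(400,300))
cv2.imwrite("pics/c7.png",np.hstack([big,w]))
E
```

```text
t 10.68 p [528.4 113.   49.5] riserxy -41.2 79.9  toolx yaw 8.81 F [-0.4 -0.2  0.3] grip 0.468 tilt -1.0000
```

View pics/c7.png

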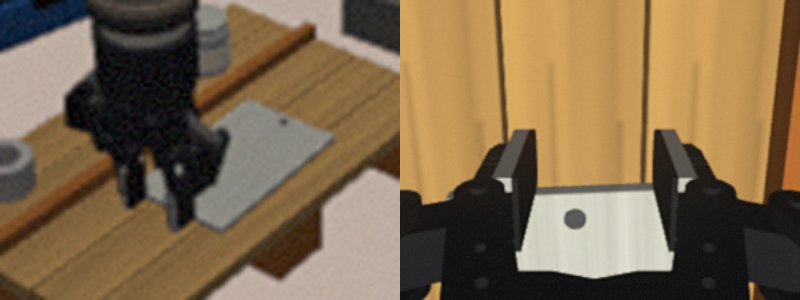

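The plate is moving and straightening: the end edge slope in the wrist view went from 6.8° to about 2.7°. I keep pushing.

Call:
arm_command:
  series:
    - [40,[0,8,0],0]
    - [40,[0,16,0],0]
    - [40,[0,24,0],0]
    - [40,[0,32,0],0]
    - [40,[0,40,0],0]
    - [40,[0,48,0],0]
    - [40,[0,54,0],0]
    - [40,[0,60,0],0]

```text
t: 11.78
eef_pos: [0.5376, 0.0544, 0.0495]
tool_rot: [-0.0, 0.997, 0.077, 0.0]
contact_force: [-0.5, 2.1, 0.8]
gripper_width: 0.471
```

Call:
arm_command:
  series:
    - [40,[0,8,0],0]
    - [40,[0,16,0],0]
    - [40,[0,24,0],0]
    - [40,[0,32,0],0]
    - [40,[0,40,0],0]
    - [40,[0,48,0],0]
    - [40,[0,54,0],0]
    - [40,[0,54,0],0]

```text
t: 12.78
eef_pos: [0.5459, 0.0002, 0.0494]
tool_rot: [0.0, 0.997, 0.077, -0.0]
contact_force: [-0.3, 0.7, -0.6]
gripper_width: 0.465
```

```bash
python3 - <<'E'
from go import *
p,R=state(); im=read_camera("side")
a=im[130:235,190:330]; big=cv2.resize(a,(400,300),interpolation=cv2.INTER_CUBIC)
w0=read_camera("wrist"); cv2.imwrite("pics/w8.png",w0); m=camera_model("wrist");w=cv2.resize(w0[150:360,140:420],(400,300))
cv2.imwrite("pics/c8.png",np.hstack([big,w])); cv2.imwrite("pics/t8.png",read_camera("top"))
E
```

```text
t 12.78 p [5.459e+02 2.000e-01 4.940e+01] riserxy -41.7 -34.3  toolx yaw 8.81 F [-0.3  0.7 -0.6] grip 0.465 tilt -1.0000
```

View pics/c8.png

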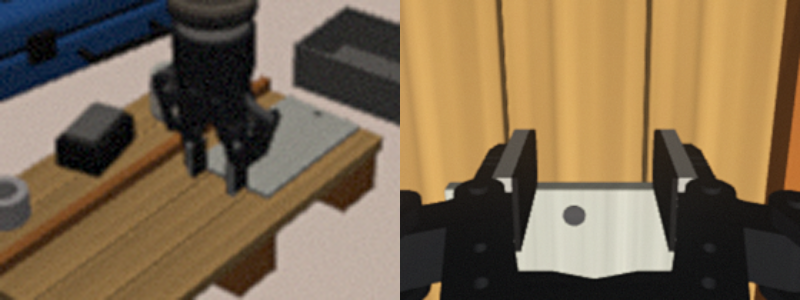

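View pics/t8.png

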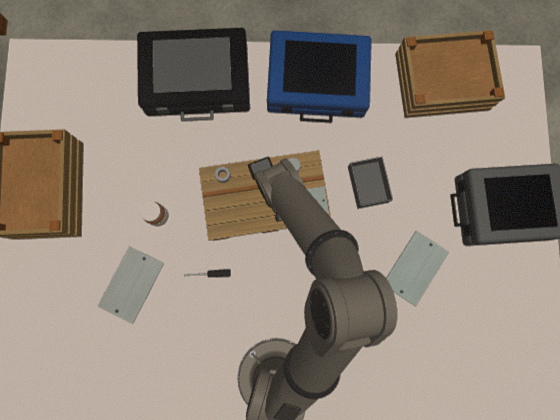

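Edge is now square to the fingers (wrist row ~187). The plate's leading edge is near the riser end. I'll measure the trailing edge.

```bash
python3 - <<'E'
from go import *
m=camera_model("wrist"); w=cv2.imread("pics/w8.png")
cv2.imwrite("pics/w8c.png",cv2.resize(w[250:310,160:380],None,fx=3.6,fy=3.6,interpolation=cv2.INTER_CUBIC))
pp=(np.array([(540,189),(595,188.5),(650,188)],float)-[400,0])*0.7+[140,150]
for z in (.066,):
  for x in ray(m,pp,z)*1000: d=x[:2]-C; print(np.round([d@EX,d@EY],1))
# top: leading corner(s)
t=cv2.imread("pics/t8.png"); cv2.imwrite("pics/t8c.png",cv2.resize(t[140:240,250:390],None,fx=5.5,fy=5.5,interpolation=cv2.INTER_CUBIC))
E
```

```text
[-60.9 -46.3]
[-41.8 -46.1]
[-22.7 -46. ]
```

View pics/w8c.png

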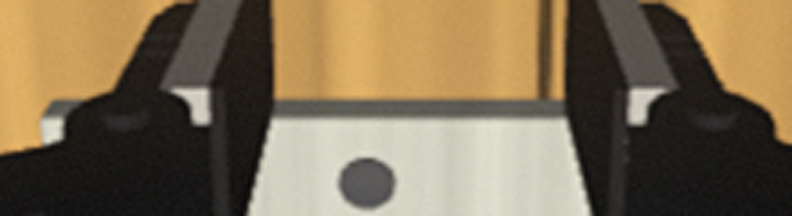

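View pics/t8c.png

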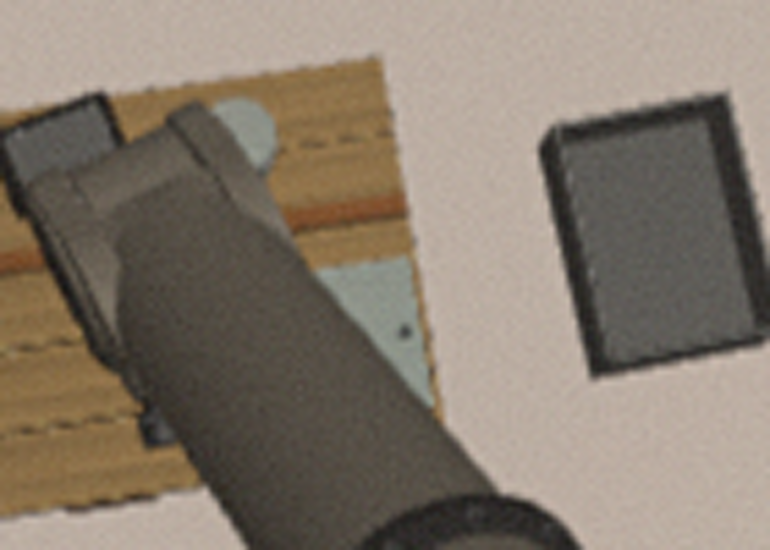

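Trailing edge at riser y −46 puts the leading edge at −196; the top view agrees, with the plate's edge a few mm inside the riser's end. So 53 mm more.

Call:
arm_command:
  series:
    - [40,[0,7,0],0]
    - [40,[0,14,0],0]
    - [40,[0,21,0],0]
    - [40,[0,28,0],0]
    - [40,[0,35,0],0]
    - [40,[0,42,0],0]
    - [40,[0,48,0],0]
    - [40,[0,48,0],0]

```text
t: 13.92
eef_pos: [0.5534, -0.0471, 0.0495]
tool_rot: [0.0, 0.997, 0.077, -0.0]
contact_force: [0.6, -0.0, -0.2]
gripper_width: 0.464
```

Call:
arm_command:
  series:
    - [40,[0,2,0],0]
    - [40,[0,3.5,0],0]
    - [40,[0,5,0],0]
    - [40,[0,5,0],0]

```text
t: 14.42
eef_pos: [0.5541, -0.0511, 0.0495]
tool_rot: [0.0, 0.997, 0.077, 0.0]
contact_force: [-0.1, 0.9, -1.1]
gripper_width: 0.471
```

```bash
python3 - <<'E'
from go import *
p,R=state(); w=read_camera("wrist"); cv2.imwrite("pics/w9.png",w); im=read_camera("side")
cv2.imwrite("pics/c9.png",np.hstack([cv2.resize(im[120:225,200:340],(400,300),interpolation=cv2.INTER_CUBIC),cv2.resize(w[150:360,140:420],(400,300))]))
m=camera_model("wrist")
for r in (186,188,190):
  x=(ray(m,np.array([(195*.7+140,r*.7+150)]),.066)*1000)[0]; d=x[:2]-C; print(r,np.round([d@EX,d@EY],1))
E
```

```text
t 14.43 p [554.1 -51.1  49.5] riserxy -41.6 -86.2  toolx yaw 8.88 F [-0.1  0.9 -1.1] grip 0.471 tilt -1.0000
186 [-41.7 -97.9]
188 [-41.7 -98.7]
190 [-41.7 -99.5]
```

View pics/c9.png

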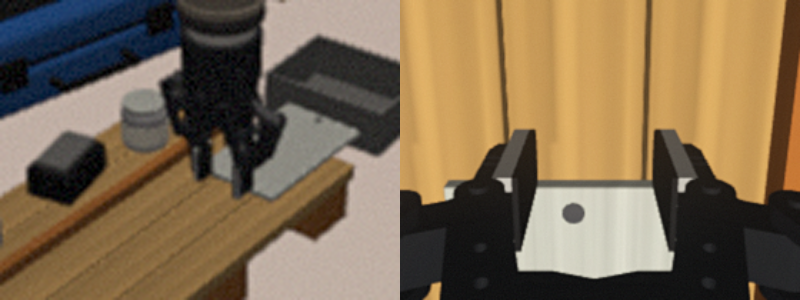

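Trailing edge at about −98, so the overhang is about 48 mm. Back away from the edge first, then go up and aside.

Call:
arm_command:
  series:
    - [40,[0,-8,0],0]
    - [40,[0,-20,0],0]
    - [40,[0,-30,0],0]
    - [40,[0,-30,-30],0]
    - [40,[0,-30,-70],0]
    - [40,[0,-30,-110],0]
    - [40,[0,-30,-150],0]
    - [40,[0,-30,-190],0]

```text
t: 15.52
eef_pos: [0.5491, -0.0206, 0.2408]
tool_rot: [0.0, 0.997, 0.078, -0.0]
contact_force: [0.7, -0.1, -0.5]
gripper_width: 0.465
```

Call:
arm_command:
  series:
    - [40,[0,-50,0],0]
    - [40,[0,-100,0],0]
    - [40,[0,-150,0],0]
    - [40,[0,-200,0],0]
    - [40,[0,-250,0],0]
    - [40,[0,-290,0],0]
    - [40,[0,-300,0],0]
    - [40,[0,-300,0],0]

```text
t: 16.52
eef_pos: [0.5027, 0.2754, 0.2393]
tool_rot: [0.0, 0.997, 0.078, -0.0]
contact_force: [0.0, -0.8, 0.7]
gripper_width: 0.464
```

```bash
python3 - <<'E'
from go import *
state(); im=read_camera("top"); cv2.imwrite("pics/t10.png",im); s=read_camera("side"); m=camera_model("top")
cv2.imwrite("pics/c10.png",np.hstack([cv2.resize(im[130:250,240:400],(400,300),interpolation=cv2.INTER_CUBIC),cv2.resize(s[110:245,160:340],(400,300),interpolation=cv2.INTER_CUBIC)]))
E
```

```text
t 16.52 p [502.7 275.4 239.3] riserxy -41.2 244.3  toolx yaw 8.97 F [ 0.  -0.8  0.7] grip 0.464 tilt -1.0000
```

View pics/c10.png

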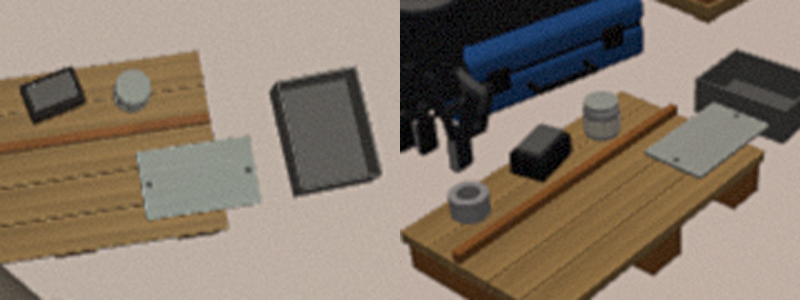

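View pics/t10.png

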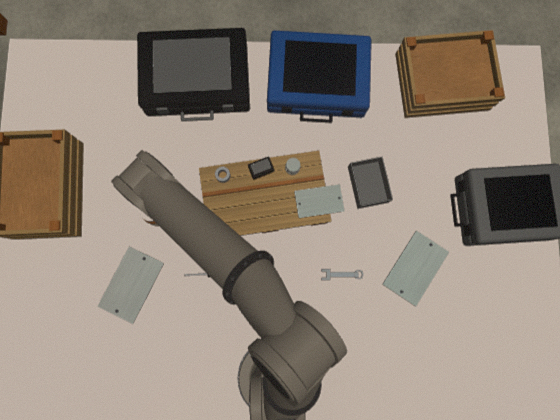

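The plate lies flat and lengthwise at about (320,201), sticking out past the riser's right end. Other items look unmoved. Measure it.

```bash
python3 - <<'E'
from go import *
im=cv2.imread("pics/t10.png"); a=cv2.imread("pics/top0.png"); m=camera_model("top")
k=2.5; pp=np.array([(138,152),(249,136),(260,203),(148,219)])/k+[240,130]
P=ray(m,pp,.066)[:,:2]*1000; D=(P-C); F=np.c_[D@EX,D@EY]; print(F.round(1)); print(rect(np.c_[P/1000,P[:,0]*0]))
d=cv2.absdiff(cv2.GaussianBlur(im,(5,5),0),cv2.GaussianBlur(a,(5,5),0)).max(2)
for n,(x0,y0,x1,y1) in dict(tray=(345,150,395,212),tin=(283,155,303,175),battery=(247,155,275,181),collar=(212,163,232,183),wrench=(315,262,368,286)).items(): print(n,(d[y0:y1,x0:x1]>30).mean().round(3))
E
```

```text
[[  -4.4 -100. ]
 [  -5.1 -245.9]
 [ -94.1 -244.6]
 [ -92.8  -98.7]]
(array([ 560.4, -137.3]), array([ 88.9, 146.4]), 8.53)
tray 0.0
tin 0.0
battery 0.0
collar 0.0
wrench 0.0
```

```bash
python3 - <<'E'
from go import *
state(); print(bot.hand_in())
E
```

```text
t 16.62 p [503.6 273.4 239.2] riserxy -40.6 242.2  toolx yaw 8.78 F [-0.3  0.2 -0.6] grip 0.466 tilt -1.0000
the job is handed in; nothing more can be done
None
```

The label plate is at the tray end of the riser with about 47 mm sticking out, close to the 50 mm third. I pushed it there with two spread fingertips, backed off, lifted clear and handed in at 16.6 s.

**Final position:** In the last top view the plate lies flat, within about 0.5° of the riser's length. Its centre is about 28 mm inside the riser end, so it is not near tipping.

**Other items:** The tray, tin, battery, collar and wrench show no change between the first and last top pictures. I did not check the jar and screwdriver at the end, because the arm partly hid them from above. The hand passed well above the jar's height.

**Checks that disagreed:**
- **Fingertip height:** At a 40 mm opening, the tips were about 13 mm behind the reported TCP, not 17 mm ahead as stated. I relied on the images and on feeling for the wood. That touch reached 28 N at the fingertips; I then raised them 2.5 mm.
- **Plate length:** The last picture gave 146 mm instead of 150 mm, so the overhang is good to about ±3 mm.

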